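# Load, clamp and start the bottle shaker

### The job

Take the two leftover amber bottles out of the shaker's trough and stand them upright on the flat blue mat, and stand every white bottle from the table upright in the trough, in a row. Then press the red cam lever down over its high point until it snaps closed flat, so that the bar clamps the row; only then pull the black-knobbed start lever toward the robot side all the way to its stop and let it spring back up. Leave the timer, the marker, the memory stick and the well plate where they are.

Things in the scene. Friction and masses are not known exactly. Their poses are not given: they have to be found in the camera images.
- shaker: Bench shaker, white housing fixed to the table: 150 mm (its x) by 400 mm (its y), top at z = 42 mm. Origin at the centre of its underside; its -x side faces the robot, yaw up to 0.15 rad. On top: a trough along y in the middle, the cam lever at the -y end (shaker y = -165 mm), the start lever at the +y end (y = +165 mm).
- trough (a point): Middle of the open trough's rubber floor, at shaker (1, 0, 44) mm. Open, the trough is 58 mm (x) by 244 mm (y) inside: one row of four bottles 61 mm apart, centres within 97 mm of this point along y. Front fence 34 mm above the floor, end walls 28 mm; the back is the sliding steel clamp bar, 28 mm, which moves 6.5 mm to shaker -x as the clamp closes.
- clamp_lever (a joint): Over-centre cam lever with a red grip, rad: 0 open (stands 66 degrees up from flat, leaning to shaker -x), 1.15 closed (flat, pointing to shaker -x). A spring drives it open below 0.8 and snaps it closed above 0.8; about 5 N at the red grip starts it; closed means above 1.08. Red grip 66 to 108 mm from the axis, 20 mm wide, 13 mm thick.
- clamp_hinge (a point): Centre of the cam lever's axis, which lies along shaker y, at shaker (58, -165, 85) mm; fixed.
- clamp_tip (a point): Middle of the red grip of the cam lever, in the middle of its thickness, 90 mm from the lever's axis; moves with the lever. Open, the lever's end stands 190 mm above the table: carry bottles over or clear of it.
- start_lever (a joint): Sprung start lever with a black knob, rad: 0 at rest (upright), 0.8 at its stop (knob swung toward shaker -x). About 2 N at the knob starts it, 6 N holds it at the stop; it returns to 0 by itself when let go. Fully pulled means above 0.74.
- start_hinge (a point): Centre of the start lever's axis, which lies along shaker y, at shaker (-5, 165, 60) mm; fixed.
- start_knob (a point): Centre of the black knob of the start lever (about 23 mm across, 28 mm tall), 90 mm from the lever's axis; moves with the lever. At rest its top is 165 mm above the table.
- amber_1: Amber glass bottle with a black cap, left over in the trough at the start, upright: 46 mm diameter, 92 mm tall, cap 33 mm diameter from 70 to 92 mm up; about 150 g. Origin at the centre of its underside, 1 mm above what it stands on; z up its axis. Its foot is slippery.
- amber_2: Another amber bottle left over in the trough, exactly like amber_1.
- park_mat: Flat oblong mat on the table, black rim and blue top, 110 mm (its x) by 180 mm (its y), 3 mm thick, fixed. Origin at the centre of its underside. Both amber bottles belong on it side by side, their centres within 40 mm of its middle along x and 75 mm along y.
- white_1: White screw-cap bottle with a dark label band, upright on the table at the start: 50 mm diameter, 84 mm tall, cap 42 mm diameter from 62 to 84 mm up; about 130 g, foot slippery. Origin at the centre of its underside, 1 mm above what it stands on; z up its axis. Two to four of white_1 to white_4 are present in a run; the others are absent (None).
- white_2: Another white bottle, exactly like white_1 (may be absent).
- white_3: Another white bottle, exactly like white_1 (may be absent).
- white_4: Another white bottle, exactly like white_1 (may be absent).
- timer: Digital timer, 60x66x17 mm, lying on the table near the mat; leave it alone. Origin at the centre of its underside.
- marker_red: Red-capped marker, 138 mm long, 15 mm thick, lying on the table; leave it alone. Origin at the centre of its underside, y along it.
- usb_stick: Blue memory stick, 18x52x8 mm, lying on the table; leave it alone. Origin at the centre of its underside.
- plate_96: Clear 96-well plate, 84x126x18 mm, lying on the table; leave it alone. Origin at the centre of its underside.
Not all that is in view belongs to the job. What is shaped like the amber_2 but pink or turquoise is not meant. What is shaped like the amber_1 but turquoise is not meant.

How it is judged (in metres and radians):
On the way, in this order (a step that is already met when the one before it is completed fails the run):
1. with the clamp open, the amber bottles stand on the mat and every white bottle stands in the trough (x of amber_1 in the frame of park_mat between -0.04 and 0.04 m and y of amber_1 in the frame of park_mat between -0.075 and 0.075 m and z of each of amber_1, amber_2 in the frame of park_mat below 0.012 m and angle between each of amber_1, amber_2, white_1, white_2, white_3, white_4's own z axis and vertical below 0.12 rad and x of amber_2 in the frame of park_mat between -0.04 and 0.04 m and y of amber_2 in the frame of park_mat between -0.075 and 0.075 m and x of white_1 in the frame of shaker between -0.01 and 0.01 m and y of white_1 in the frame of shaker between -0.105 and 0.105 m and z of white_1 in the frame of shaker between 0.034 and 0.054 m and x of white_2 in the frame of shaker between -0.01 and 0.01 m and y of white_2 in the frame of shaker between -0.105 and 0.105 m and z of white_2 in the frame of shaker between 0.034 and 0.054 m and x of white_3 in the frame of shaker between -0.01 and 0.01 m and y of white_3 in the frame of shaker between -0.105 and 0.105 m and z of white_3 in the frame of shaker between 0.034 and 0.054 m and x of white_4 in the frame of shaker between -0.01 and 0.01 m and y of white_4 in the frame of shaker between -0.105 and 0.105 m and z of white_4 in the frame of shaker between 0.034 and 0.054 m and value of joint clamp_lever below 0.3 rad), for 0.2 s.
2. the cam lever is snapped closed on the loaded row (x of white_1 in the frame of shaker between -0.01 and 0.01 m and y of white_1 in the frame of shaker between -0.105 and 0.105 m and z of white_1 in the frame of shaker between 0.034 and 0.054 m and angle between each of white_1, white_2, white_3, white_4's own z axis and vertical below 0.12 rad and x of white_2 in the frame of shaker between -0.01 and 0.01 m and y of white_2 in the frame of shaker between -0.105 and 0.105 m and z of white_2 in the frame of shaker between 0.034 and 0.054 m and x of white_3 in the frame of shaker between -0.01 and 0.01 m and y of white_3 in the frame of shaker between -0.105 and 0.105 m and z of white_3 in the frame of shaker between 0.034 and 0.054 m and x of white_4 in the frame of shaker between -0.01 and 0.01 m and y of white_4 in the frame of shaker between -0.105 and 0.105 m and z of white_4 in the frame of shaker between 0.034 and 0.054 m and value of joint clamp_lever above 1.08 rad), for 0.2 s.
3. the start lever is pulled to its stop with the clamp closed (value of joint start_lever above 0.74 rad and value of joint clamp_lever above 1.08 rad), for 0.05 s.
4. the start lever is back up (value of joint start_lever below 0.05 rad), for 0.2 s.
At the end, for the whole second after the job is handed in: White bottles upright (0.12 rad) on the trough floor, within 10 mm of the row's middle line and 105 mm of its centre; both amber bottles upright on the mat, centres at least 15 mm inside its edges; cam lever closed (over 1.08 rad); start lever back up (under 0.05 rad); all at rest (all of step 2 and x of amber_1 in the frame of park_mat between -0.04 and 0.04 m and y of amber_1 in the frame of park_mat between -0.075 and 0.075 m and z of each of amber_1, amber_2 in the frame of park_mat below 0.012 m and angle between each of amber_1, amber_2's own z axis and vertical below 0.12 rad and x of amber_2 in the frame of park_mat between -0.04 and 0.04 m and y of amber_2 in the frame of park_mat between -0.075 and 0.075 m and linear speed of each of white_1, white_2, white_3, white_4, amber_1, amber_2 below 0.02 m/s and value of joint start_lever below 0.05 rad); the robot touches nothing.
It fails at once if the start lever is pulled while the clamp is not closed (value of joint start_lever above 0.3 rad and value of joint clamp_lever below 1 rad).
It fails at once if the timer, marker, memory stick or well plate is displaced by more than 30 mm (distance of any of timer, marker_red, usb_stick, plate_96 from where it was at the start of the episode above 0.03 m).
Of white_1, white_2, white_3, white_4 only 2 to 4 are there at a start; the rules pass over those that are not, and their reading is None.
At some moment in a run one of white_1, white_2, white_3, white_4, amber_1, amber_2 may be knocked a few centimetres aside while the robot is not near it.
It also fails if it takes over 210 s, if anything falls off the work surface, if the arm or the gripper's body presses on something with over 40 N, if the wrist force passes 120 N, or if a joint passes its speed limit or range.

### The arm

A 6-joint arm with a two-finger parallel gripper is mounted at the origin on a cart in front of the work surface, level with it; the furniture and walls round the work are solid. World frame = base frame: x ahead of the robot, y to its left, z up, the work surface at z = 0. Lengths are in mm, angles in rad, forces in N, time in s.
With the tool pointing down it reaches from about 400 to 925 mm from the base axis. Payload 12.5 kg.
Tool frame: the origin (TCP) lies on the centre line of the jaws, within the pads' length; the fingertips stand 17 mm ahead of it and the grasp point (between the pads) lies 2 mm behind it; z points along the fingers, y is the line along which they close (so a half turn about z gives the same grasp; the last joint's range is limited). The gripper opens to 95 mm and grips with 3 to 60 N. Pads are 20 mm wide; open, the fingers measure 119 mm over their backs; the gripper's body (75 mm by 180 mm) begins 59 mm behind the grasp point.
Start: joints at [-1.206, 0.491, 1.559, -0, 1.092, -0.106], TCP at [283.524, -557.009, 231.661] pointing down, gripper open.
Joint ranges: [-3.1, 3.1], [-0.84, 2.19], [0.05, 2.79], [-1.13, 4.28], [0.06, 2.93], [-2.69, 2.69]. Speed limits (rad/s): [2.22, 2.22, 2.79, 3.14, 3.14, 3.14].

### API

Orientations are given as [roll, pitch, yaw] about the fixed x, y, z axes, in that order (R = Rz(yaw) Ry(pitch) Rx(roll)).
In Python, from cell import env gives the robot as it stands.
- The arm moves only by the tool drive_tool, never from a script. Its argument "deltas" is text: rows parted by semicolons, each of 4 numbers parted by spaces: the shift along the world's x, y, z normalised to -1 to 1, where 1 is 100 mm, then the turn about the world's z normalised to -1 to 1, where 1 is 180 degrees. A call has 1 to 10 rows; each row shifts and turns the commanded pose from where the row before left it; what a row does not reach is not made up. A row lasts 1/12 s, in which the tool goes at most 41.7 mm and 7.16 degrees, less where a joint would pass 70% of its speed; a pose out of reach is approached as far as the arm can. A call with a number of a shift or a turn outside -1 to 1 is refused whole. A call with a gripper value outside its range is refused whole. "gripper" is the closure, from 0 (fully open) to 1 (shut), set as the call begins (left out, the last holds). The fingers move at their own pace and stop on an object; the grip force is fixed at half the most. Time passes only in rows, so rows that do not move let the fingers close. It gives the time, the measured TCP pose, the force, the opening and the grip force at its end, in the units of the state.
- env.state(): the state, without advancing time (a new reading comes with each control period).
- env.read_camera(name): name is "side" or "top"; returns (picture, depth): 384x512x3 uint8, red, green, blue; 384x512 float32, mm along the optical axis (not along the pixel's ray), 0 where there is no reading.
- env.camera_params(name): a dict with "mtx" (3x3 intrinsics, pixels), "camera_from_world" (4x4, takes a point from world to camera coordinates). Camera axes: x right, y down, z forward; pixel columns grow to the right and rows downward; lengths in mm; the calibration is good to about 2 mm. A picture is of the moment at which its call begins. camera_params takes no time and is no camera call.
- env.job_done(): hands the job in; it is judged then, once.
The state is a dict: "t": time; "joints": joint angles; "qvel": joint speeds; "tau": joint torques, N m; "eef_pos": TCP position; "tcp_rot": TCP orientation; "ft_force": force on the tool from outside, world axes, zero at the start; "moment": the same for the moment, N m; "opening": opening from 0.0 (shut) to 1.0 (fully open); "grip_force": force on a finger pad.
Only numpy, scipy, OpenCV 4.12 (cv2) and the standard library are available. Lean on these libraries where they do the work, as an engineer would, in place of code of your own. Each camera call takes 0.05 s, during which the arm holds its last target. There are 200 camera calls.

## Working session

There is one attempt and no reset: what is moved stays moved. The work goes in short steps, Python scripts to look and compute and a tool call to move; the robot and the scene stay as the last step left them, time stands still between calls to the robot, and variables do not carry over. Pictures are saved under pics/ and viewed, at most 14 in all, crops included, and the job is handed in when it is done.

Besides the shell and the picture viewer there is one more tool, called after "Call:" as a command line: name --argument value ..., lists and objects as JSON in quotes. drive_tool: Moves the arm, as the interface text tells. Its arguments: {"type":"object","properties":{"deltas":{"type":"string"},"gripper":{"type":"number"}},"required":["deltas"]}

```bash
mkdir -p pics; cat > h.py <<'E'
import numpy as np, cv2
from cell import env
def grab(name):
    im,d=env.read_camera(name); return im,d
def world(name,d):
    p=env.camera_params(name);K=np.array(p["mtx"]);T=np.linalg.inv(np.array(p["camera_from_world"]))
    v,u=np.mgrid[0:d.shape[0],0:d.shape[1]]
    c=np.stack([(u-K[0,2])/K[0,0]*d,(v-K[1,2])/K[1,1]*d,d,np.ones_like(d)],-1)
    w=(c@T.T)[...,:3]; w[d<=0]=np.nan
    return w
def save(fn,im): cv2.imwrite('pics/'+fn,cv2.cvtColor(im,cv2.COLOR_RGB2BGR))
E
python3 - <<'E'
from h import *
for n in("top","side"):
    im,d=grab(n); save(n+'0.png',cv2.resize(im,(800,600))); np.savez(n+'0.npz',im=im,w=world(n,d))
    print(n,np.linalg.inv(np.array(env.camera_params(n)["camera_from_world"])).round(2))
print(env.state())
E
```

```text
top [[ 1.20000e-01 -9.70000e-01  2.00000e-01  2.05240e+02]
 [-9.90000e-01 -1.10000e-01  2.00000e-02 -6.37700e+01]
 [-0.00000e+00 -2.00000e-01 -9.80000e-01  1.52448e+03]
 [ 0.00000e+00  0.00000e+00  0.00000e+00  1.00000e+00]]
side [[-9.20000e-01 -2.50000e-01  3.00000e-01 -1.81000e+00]
 [-3.90000e-01  6.20000e-01 -6.80000e-01  1.13778e+03]
 [-1.00000e-02 -7.50000e-01 -6.70000e-01  1.26270e+03]
 [ 0.00000e+00  0.00000e+00  0.00000e+00  1.00000e+00]]
{'t': 0.1, 'joints': array([-1.20557213e+00,  4.91510827e-01,  1.55939759e+00,  1.39992060e-05,
        1.09170670e+00, -1.05592102e-01]), 'qvel': array([-6.56410893e-04, -3.02638173e-03, -3.12223251e-03, -1.47876848e-03,
       -8.84517527e-05, -8.00128405e-04]), 'tau': array([ 4.30477739e-03, -6.13620615e+01, -2.58604950e+01,  6.95015467e-02,
        4.70189773e-02, -4.46036995e-05]), 'eef_pos': array([ 283.46316991, -556.7939976 ,  231.10987723]), 'tcp_rot': array([-3.14057720e+00, -1.20110125e-04,  4.70809774e-01]), 'ft_force': array([ 0.31475237, -0.09083726,  1.59330814]), 'moment': array([-0.01294096, -0.03232134,  0.02002741]), 'grip_force': 0.0, 'opening': 0.9982944655042135}
```

View pics/top0.png

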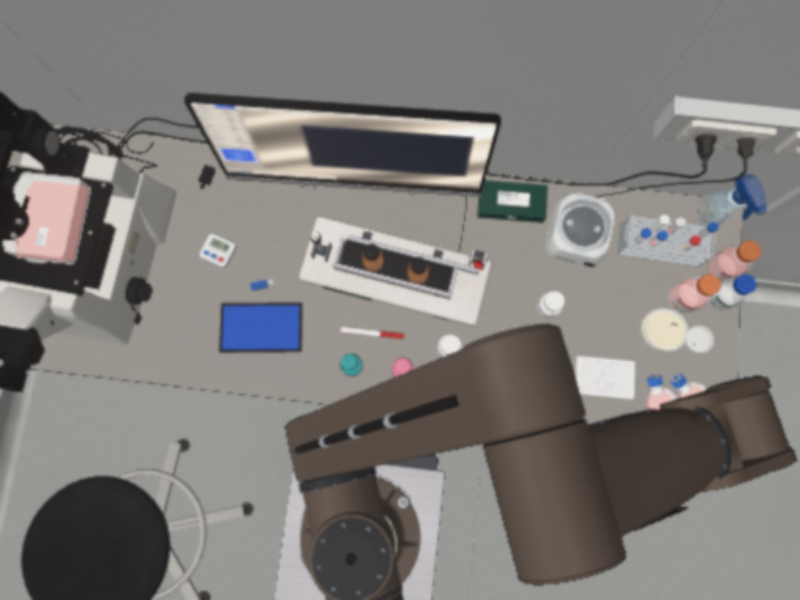

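View pics/side0.png

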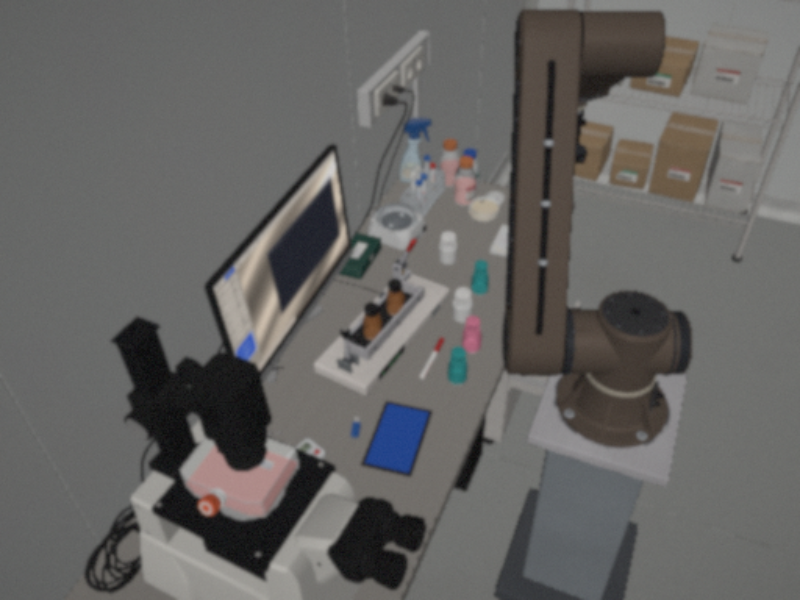

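The top picture shows the mat at (261,327), the shaker at (395,270), ambers at (373,258) and (418,270), and whites at (450,345) and (552,302). Turquoise (351,363) and pink (403,367) are decoys, and the arm may hide more.

```bash
cat > m.py <<'E'
from h import *
def bottles(n,im,w):
    hsv=cv2.cvtColor(cv2.GaussianBlur(im,(3,3),0),cv2.COLOR_RGB2HSV); H,S,V=[hsv[...,i].astype(int) for i in range(3)]
    x,y,z=w[...,0],w[...,1],w[...,2]
    reg=(x>230)&(x<900)&(abs(y)<650)
    for name,m in dict(white=reg&(S<45)&(V>120)&(z>60)&(z<100),whiteT=reg&(S<45)&(V>120)&(z>110)&(z<140),
                       amber=reg&(H<16)&(S>90)&(z>20)&(z<140),mat=reg&(H>105)&(H<128)&(S>120)&(z<15),
                       pink=reg&(((H>160)&(S>60)))&(z>15)&(z<100),turq=reg&(H>75)&(H<98)&(S>80)&(z>30)).items():
        k,l,st,c=cv2.connectedComponentsWithStats(m.astype(np.uint8))
        for i in range(1,k):
            if st[i,4]<12: continue
            p=w[l==i]; print(n,name,st[i,4],'px',(c[i]*1.5625).round(),'med',np.median(p,0).round(),'min',np.percentile(p,3,0).round(),'max',np.percentile(p,97,0).round())
E
python3 - <<'E'
from m import *
for n in("top","side"):
    f=np.load(n+'0.npz'); bottles(n,f['im'],f['w'])
f=np.load('top0.npz');im,w=f['im'],f['w']
hsv=cv2.cvtColor(im,cv2.COLOR_RGB2HSV)
m=(w[...,2]>34)&(w[...,2]<50)&(w[...,0]>380)&(w[...,0]<760)&(w[...,1]>-400)&(w[...,1]<250)&(hsv[...,2]>110)
k,l,st,c=cv2.connectedComponentsWithStats(cv2.morphologyEx(m.astype(np.uint8),cv2.MORPH_CLOSE,np.ones((5,5))))
i=1+np.argmax(st[1:,4]); p=w[(l==i)&m][:,:2].astype(np.float32)
r=cv2.minAreaRect(p);print(st[i],r,cv2.boxPoints(r).round())
E
```

```text
top white 198 px [152. 113.] med [842. 568.  82.] min [839. 486.  64.] max [844. 645.  99.]
top white 516 px [581. 161.] med [ 841. -378.   84.] min [ 838. -601.   61.] max [ 844. -206.   99.]
top white 223 px [154. 209.] med [623. 518.  80.] min [577. 512.  61.] max [682. 529.  99.]
top white 650 px [584. 223.] med [ 699. -400.   78.] min [ 644. -455.   61.] max [ 758. -351.   92.]
top white 623 px [661. 237.] med [ 692. -566.   65.] min [ 663. -648.   60.] max [ 731. -497.   95.]
top white 629 px [404. 266.] med [570. -30.  73.] min [ 514. -169.   63.] max [612. 116.  84.]
top white 19 px [484. 258.] med [ 594. -195.   94.] min [ 583. -198.   87.] max [ 608. -190.  100.]
top white 14 px [686. 278.] med [ 604. -621.   86.] min [ 595. -628.   63.] max [ 610. -613.   98.]
top white 144 px [553. 300.] med [ 523. -346.   84.] min [ 506. -366.   66.] max [ 543. -330.   91.]
top white 70 px [ 94. 333.] med [345. 591.  79.] min [341. 552.  61.] max [349. 642.  99.]
top white 131 px [450. 343.] med [ 409. -141.   84.] min [ 391. -160.   68.] max [ 427. -124.   89.]
top whiteT 190 px [145. 1
[... 3201 characters left out ...]
9. 196.  -2.] max [456. 353.   8.]
side mat 25 px [355. 429.] med [499. 293.   8.] min [491. 282.   1.] max [508. 307.  12.]
side pink 214 px [471. 333.] med [348. -31.  56.] min [330. -55.  17.] max [368. -20.  95.]
side turq 142 px [362. 255.] med [ 729. -216.   38.] min [ 714. -304.   32.] max [ 783. -166.   45.]
side turq 141 px [480. 274.] med [ 397. -241.   64.] min [ 382. -259.   32.] max [ 415. -228.   96.]
side turq 185 px [457. 362.] med [344.  77.  64.] min [327.  57.  33.] max [362.  89.  94.]
[ 192  139  123   69 3271] ((562.4060668945312, -9.149383544921875), (398.9886474609375, 152.20486450195312), 81.81001281738281) [[ 459. -196.]
 [ 609. -217.]
 [ 666.  177.]
 [ 515.  199.]]
```

Call:
drive_tool --deltas "0 0 0.4 0;0 0 0.4 0;0.1 -0.05 0.3 0;0 0 0 0"

```text
t: 0.43
eef_pos: [294.9, -563.6, 348.0]
tcp_rot: [3.132, 0.001, 0.471]
ft_force: [0.7, -1.6, 0.5]
opening: 0.999
grip_force: 0.0
```

Call:
drive_tool --deltas "0.1 0.35 0 0.035;0.1 0.35 0 0.035;0.1 0.35 0 0.035;0.1 0.35 0 0.035;0.1 0.35 0 0.035;0.1 0.35 0 0.035;0.1 0.35 0 0.035;0.1 0.35 0 0.035;0.1 0.35 0 0.024;0.1 0.35 0 0"

```text
t: 1.27
eef_pos: [393.4, -210.2, 341.3]
tcp_rot: [-3.141, -0.0, 1.431]
ft_force: [1.2, -0.3, 0.2]
opening: 1.004
grip_force: 0.0
```

Call:
drive_tool --deltas "0.2 0.3 0 0;0.2 0.3 0 0;0.2 0.3 0 0;0.2 0.3 0 0;0.2 0.3 0 0;0.2 0.1 0 0;0 0 0 0;0 0 0 0"

```text
t: 1.93
eef_pos: [513.7, -51.3, 340.7]
tcp_rot: [-3.14, 0.0, 1.428]
ft_force: [-1.1, -0.4, -0.2]
opening: 1.0
grip_force: 0.0
```

```bash
python3 - <<'E'
from m import *
for n in("top","side"):
    im,d=grab(n); w=world(n,d); save(n+'1.png',cv2.resize(im,(800,600))); np.savez(n+'1.npz',im=im,w=w); bottles(n,im,w)
yaw=-.143;c,s=np.cos(yaw),np.sin(yaw)
for n in("top0","side0"):
    f=np.load(n+'.npz');im,w=f['im'],f['w'];V=im.max(-1)
    P=w-np.array([562.4,-9.1,0]);sx=c*P[...,0]+s*P[...,1];sy=-s*P[...,0]+c*P[...,1];z=w[...,2]
    m=(abs(sx)<45)&(abs(sy)<120)&(z>118)&(z<145)&(V<90)
    k,l,st,cc=cv2.connectedComponentsWithStats(m.astype(np.uint8))
    for i in range(1,k):
        if st[i,4]>8: q=l==i; t=q&(z>132); print(n,'cap',st[i,4],np.median(w[q],0).round(1),'toponly',np.median(w[t],0).round(1),'sh',sx[t].mean().round(1),sy[t].mean().round(1))
    for a,b,lab in((-110,-80,'a'),(-15,25,'b'),(75,110,'c')):
        q=(sy>a)&(sy<b)&(z>69)&(z<82)&(abs(sx)<50); h=np.histogram(sx[q],np.arange(-50,51,5))[0]; print(n,lab,h)
E
```

```text
top white 210 px [151. 113.] med [842. 569.  82.] min [839. 485.  61.] max [844. 645.  99.]
top white 532 px [583. 161.] med [ 841. -385.   83.] min [ 839. -609.   61.] max [ 844. -207.   99.]
top white 237 px [154. 208.] med [624. 519.  80.] min [576. 512.  62.] max [681. 530.  99.]
top white 730 px [584. 223.] med [ 696. -397.   80.] min [ 648. -455.   61.] max [ 760. -352.   92.]
top white 593 px [660. 237.] med [ 691. -564.   65.] min [ 663. -644.   61.] max [ 731. -498.   96.]
top white 12 px [350. 238.] med [614.  94.  72.] min [608.  87.  66.] max [616.  99.  77.]
top white 68 px [338. 256.] med [566. 114.  72.] min [544. 100.  61.] max [610. 121.  84.]
top white 162 px [458. 273.] med [ 572. -138.   73.] min [ 510. -179.   63.] max [ 604. -112.   98.]
top white 19 px [484. 258.] med [ 595. -194.   95.] min [ 584. -198.   88.] max [ 609. -190.   98.]
top white 17 px [688. 278.] med [ 605. -621.   90.] min [ 594. -635.   67.] max [ 610. -610.   99.]
top white 144 px [553. 301.] med [ 523. -347.   84.] min [ 506. -365.   65.] max [ 542. -329.   90.]
top white 79 px [ 95. 333.] m
[... 4002 characters left out ...]
6.  32.] max [362.  89.  95.]
top0 cap 83 [569.8  40.2 136.8] toponly [570.9  40.2 137.5] sh 1.2 50.3
top0 cap 86 [553.3 -57.8 136.1] toponly [554.7 -57.7 136.8] sh -0.9 -49.4
top0 a [ 0  0  2 15  6  0  0  0  0  0  0  0  0  0  0  3 10 11  2  0]
top0 b [ 0  0  3 18 10  0  0  0  0  0  0  0  0  0  0  1 12 15  4  0]
top0 c [ 0  0  4 14 10  0  0  0  0  0  0  0  0  0  0  0 11  8  3  0]
side0 cap 65 [552.9 -46.5 133.9] toponly [554.7 -50.  135.2] sh -1.3 -41.5
side0 cap 70 [570.4  53.3 133.1] toponly [571.7  49.1 135.8] sh 0.5 58.9
side0 a [0 0 5 9 2 0 0 0 0 0 0 0 0 0 0 0 0 0 0 0]
side0 b [0 0 7 8 3 0 0 0 0 0 0 0 0 0 0 2 1 0 0 0]
side0 c [ 0  0 12 10  4  0  0  0  3  0  4  2  4  0  0  3  7  3  1  0]
```

View pics/top1.png

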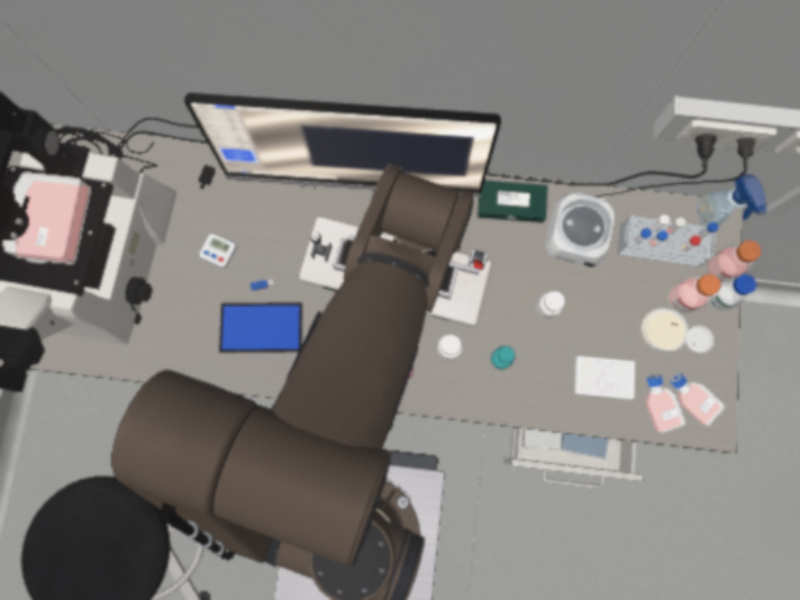

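Exactly two whites, at (450,345) and (552,302) px. Starting with amber_2.

Call:
drive_tool --deltas "0.21 -0.03 -0.2 0;0.2 -0.02 -0.3 0;0 0 -0.4 0;0 0 -0.4 0;0 0 -0.4 0;0 0 -0.3 0;0 0 -0.2 0;0 0 -0.18 0;0 0 0 0;0 0 0 0"

```text
t: 2.87
eef_pos: [553.9, -57.8, 103.7]
tcp_rot: [-3.14, -0.0, 1.425]
ft_force: [-0.5, -0.2, 0.7]
opening: 1.001
grip_force: 0.0
```

Call:
drive_tool --deltas "0 0 0 0;0 0 0 0;0 0 0 0;0 0 0 0;0 0 0 0;0 0 0 0;0 0 0 0;0 0 0 0" --gripper 1

```text
t: 3.53
eef_pos: [554.5, -57.0, 103.7]
tcp_rot: [3.141, 0.0, 1.426]
ft_force: [-0.3, 0.2, 0.9]
opening: 0.499
grip_force: 0.0
```

Call:
drive_tool --deltas "0 0 0 0;0 0 0 0;0 0 0 0;0 0 0 0;0 0 0 0"

```text
t: 3.95
eef_pos: [554.5, -57.0, 103.7]
tcp_rot: [3.142, -0.0, 1.426]
ft_force: [0.1, -0.5, 2.0]
opening: 0.463
grip_force: 30.0
```

Call:
drive_tool --deltas "0 0 0.3 0;0 0 0.4 0;0 0 0.4 0;0 0 0.4 0;-0.13 0.3 0 0;-0.14 0.34 0 0;-0.14 0.34 0 0;-0.14 0.34 0 0;-0.14 0.34 0 0;-0.14 0.34 0 0"

```text
t: 4.78
eef_pos: [470.4, 144.3, 253.6]
tcp_rot: [-3.141, 0.0, 1.426]
ft_force: [0.9, 0.4, -1.3]
opening: 0.458
grip_force: 30.0
```

Call:
drive_tool --deltas "-0.14 0.34 0 0;-0.14 0.34 0 0;-0.14 0.34 0 0;-0.14 0.34 0 0;-0.11 0.3 0 0;0 0 -0.2 0;0 0 -0.3 0;0 0 -0.4 0;0 0 -0.4 0;0 0 0 0"

```text
t: 5.62
eef_pos: [401.8, 307.5, 117.9]
tcp_rot: [-3.134, 0.007, 1.426]
ft_force: [-0.7, -0.7, -2.3]
opening: 0.46
grip_force: 30.0
```

```bash
python3 - <<'E'
from m import *
im,d=grab("side"); w=world("side",d); save('side2.png',cv2.resize(im[200:340,180:380],(800,560))); print(env.state()['eef_pos'],env.state()['opening'])
for n in("top","side"):
    f=np.load(n+'1.npz');im,w=f['im'],f['w'];hsv=cv2.cvtColor(im,cv2.COLOR_RGB2HSV)
    m=(hsv[...,0]>105)&(hsv[...,0]<128)&(hsv[...,1]>120)&(abs(w[...,2])<15)&(w[...,0]<480)&(w[...,0]>330)&(w[...,1]>150)&(w[...,1]<400)
    r=cv2.minAreaRect(w[m][:,:2].astype(np.float32));print(n,r,cv2.boxPoints(r).round())
E
```

```text
[403.10194743 308.1698407  121.23447229] 0.45781608467066437
top ((409.07373046875, 270.2509765625), (98.73062896728516, 170.712646484375), 6.642083168029785) [[350. 349.]
 [370. 180.]
 [468. 191.]
 [448. 361.]]
side ((408.2122497558594, 273.82623291015625), (101.09184265136719, 174.85720825195312), 7.454140663146973) [[347. 354.]
 [369. 181.]
 [470. 194.]
 [447. 367.]]
```

View pics/side2.png

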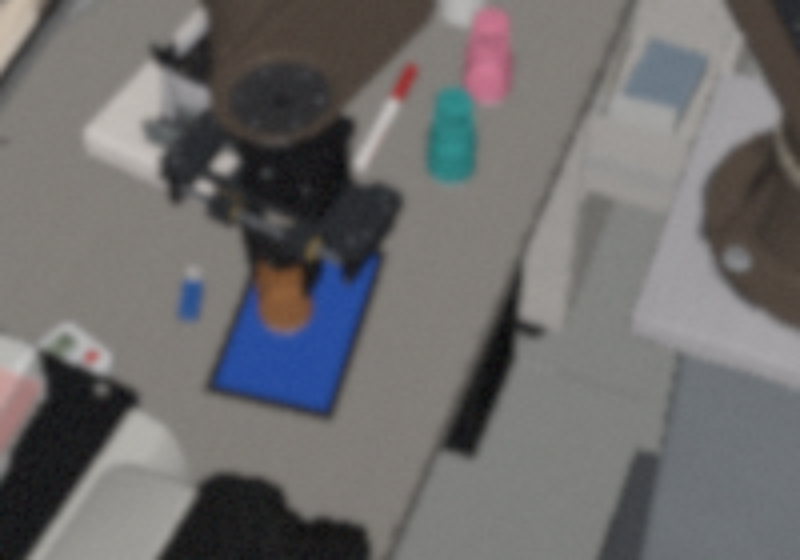

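The bottle hangs upright over the mat, foot at crop pixel (285,325). I'll lower it.

Call:
drive_tool --deltas "0 0 -0.3 0;0 0 -0.2 0;0 0 -0.08 0;0 0 0 0;0 0 0 0;0 0 0 0"

```text
t: 6.17
eef_pos: [405.3, 309.4, 67.5]
tcp_rot: [3.139, -0.002, 1.426]
ft_force: [0.4, 0.3, -1.6]
opening: 0.457
grip_force: 30.0
```

Call:
drive_tool --deltas "0 0 0 0;0 0 0 0;0 0 0 0;0 0 0 0;0 0 0 0" --gripper 0

```text
t: 6.58
eef_pos: [404.6, 309.0, 65.9]
tcp_rot: [3.141, -0.0, 1.426]
ft_force: [-0.2, -0.1, -0.2]
opening: 0.751
grip_force: 0.0
```

Call:
drive_tool --deltas "0 0 0.3 0;0 0 0.4 0;0 0 0.4 0;0 0 0.4 0;0 0 0.35 0;0.18 -0.3 0 0;0.2 -0.32 0 0;0.2 -0.32 0 0;0.2 -0.32 0 0;0.2 -0.32 0 0"

```text
t: 7.42
eef_pos: [503.1, 149.4, 250.9]
tcp_rot: [3.141, -0.0, 1.426]
ft_force: [0.3, 0.7, 0.4]
opening: 0.999
grip_force: 0.0
```

Call:
drive_tool --deltas "0.2 -0.32 0 0;0.2 -0.32 0 0;0.2 -0.32 0 0;0.1 -0.14 0 0;0 0 0 0;0 0 0 0"

```text
t: 7.92
eef_pos: [572.3, 40.7, 250.2]
tcp_rot: [-3.141, -0.0, 1.424]
ft_force: [0.0, -0.1, -0.6]
opening: 1.0
grip_force: 0.0
```

```bash
python3 - <<'E'
from m import *
print(env.state()['eef_pos'])
for n in("top","side"):
    im,d=grab(n); w=world(n,d); save(n+'3.png',cv2.resize(im,(800,600)) if n=='top' else cv2.resize(im[100:310,160:440],(800,600)))
    hsv=cv2.cvtColor(im,cv2.COLOR_RGB2HSV); V=im.max(-1);z=w[...,2]
    a=(hsv[...,0]<16)&(hsv[...,1]>90)&(z>15)&(z<125)&(w[...,0]>300)&(w[...,0]<650)&(abs(w[...,1])<400)
    k,l,st,c=cv2.connectedComponentsWithStats(a.astype(np.uint8))
    for i in range(1,k):
        if st[i,4]>20: p=w[l==i]; print(n,'amber',np.percentile(p,4,0).round(),np.percentile(p,96,0).round())
    wh=(hsv[...,1]<45)&(V>120)&(z>78)&(z<92)&(w[...,0]>300)&(w[...,0]<560)&(w[...,1]<-90)&(w[...,1]>-420)
    k,l,st,c=cv2.connectedComponentsWithStats(wh.astype(np.uint8))
    for i in range(1,k):
        if st[i,4]>20: print(n,'white',np.mean(w[l==i],0).round(1))
E
```

```text
[572.33454393  40.73872638 250.21788148]
top amber [386. 287.  36.] [415. 309.  83.]
top white [ 525.  -348.1   84.7]
top white [ 408.6 -142.8   84.7]
side amber [552.  31.  48.] [586.  71. 115.]
side amber [385. 315.  20.] [414. 337.  80.]
side white [ 524.9 -340.4   84. ]
side white [ 408.2 -134.    83.4]
```

View pics/side3.png

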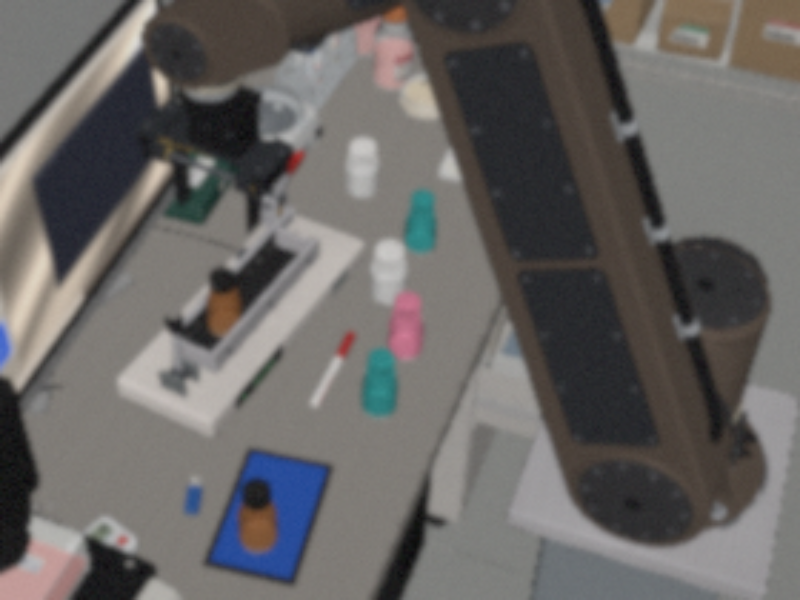

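Amber_2 stands upright on the mat at crop pixel (257,520). Amber_1 and both whites haven't moved.

Call:
drive_tool --deltas "0 0.01 -0.3 0;0 0 -0.4 0;0 0 -0.4 0;0 0 -0.25 0;0 0 -0.12 0;0 0 0 0;0 0 0 0"

```text
t: 8.6
eef_pos: [572.1, 43.1, 103.8]
tcp_rot: [-3.141, 0.0, 1.427]
ft_force: [-0.4, 0.4, 0.9]
opening: 1.003
grip_force: 0.0
```

Call:
drive_tool --deltas "0 0 0 0;0 0 0 0;0 0 0 0;0 0 0 0;0 0 0 0;0 0 0 0;0 0 0 0;0 0 0 0;0 0 0 0;0 0 0 0" --gripper 1

```text
t: 9.43
eef_pos: [572.5, 42.0, 103.7]
tcp_rot: [3.142, 0.0, 1.426]
ft_force: [-0.5, -0.4, 1.6]
opening: 0.459
grip_force: 30.0
```

Call:
drive_tool --deltas "0 0 0.3 0;0 0 0.4 0;0 0 0.4 0;0 0 0.4 0;-0.2 0.25 0 0;-0.23 0.28 0 0;-0.23 0.28 0 0;-0.23 0.28 0 0;-0.23 0.28 0 0;-0.23 0.28 0 0"

```text
t: 10.27
eef_pos: [436.1, 207.9, 253.6]
tcp_rot: [-3.141, 0.0, 1.425]
ft_force: [0.2, 0.8, -1.3]
opening: 0.462
grip_force: 30.0
```

Call:
drive_tool --deltas "-0.21 0.27 0 0;0 0 -0.3 0;0 0 -0.4 0;0 0 -0.4 0;0 0 -0.4 0;0 0 -0.25 0;0 0 -0.12 0;0 0 0 0;0 0 0 0"

```text
t: 11.02
eef_pos: [416.4, 234.0, 66.4]
tcp_rot: [-3.14, 0.001, 1.426]
ft_force: [0.8, -0.8, -2.3]
opening: 0.464
grip_force: 30.0
```

Call:
drive_tool --deltas "0 0 -0.025 0;0 0 0 0;0 0 0 0"

```text
t: 11.27
eef_pos: [416.9, 234.1, 65.0]
tcp_rot: [3.14, -0.001, 1.426]
ft_force: [-0.6, -0.2, -2.0]
opening: 0.468
grip_force: 30.0
```

Call:
drive_tool --deltas "0 0 0 0;0 0 0 0;0 0 0 0;0 0 0 0;0 0 0 0;0 0 0.2 0;0 0 0.4 0;0 0 0.4 0;0 0 0.4 0;0 0 0.4 0" --gripper 0

```text
t: 12.1
eef_pos: [416.0, 233.8, 246.2]
tcp_rot: [-3.141, 0.0, 1.426]
ft_force: [0.5, 0.4, 0.7]
opening: 0.994
grip_force: 0.0
```

Call:
drive_tool --deltas "0 -0.3 0 0;0 -0.4 0 0;0 -0.4 0 0;0 -0.4 0 0;0 -0.4 0 0;0 -0.4 0 0;0 -0.4 0 0;0 -0.4 0 0;-0.08 -0.4 0 0;0 -0.24 0 0"

```text
t: 12.93
eef_pos: [407.4, -142.9, 244.2]
tcp_rot: [-3.142, 0.0, 1.424]
ft_force: [0.6, 0.7, 0.8]
opening: 1.0
grip_force: 0.0
```

```bash
cat > chk.py <<'E'
from m import *
def chk():
    print(env.state()['eef_pos'].round(1))
    for n in("top","side"):
        im,d=grab(n); w=world(n,d); np.savez(n+'_last.npz',im=im,w=w)
        hsv=cv2.cvtColor(im,cv2.COLOR_RGB2HSV); V=im.max(-1);z=w[...,2]
        a=(hsv[...,0]<16)&(hsv[...,1]>90)&(z>15)&(z<125)&(w[...,0]>300)&(w[...,0]<650)&(abs(w[...,1])<400)
        k,l,st,c=cv2.connectedComponentsWithStats(a.astype(np.uint8))
        for i in range(1,k):
            if st[i,4]>20: p=w[l==i]; print(n,'amber',np.percentile(p,4,0).round(),np.percentile(p,96,0).round())
        for lo,hi in((78,92),(122,137)):
            wh=(hsv[...,1]<45)&(V>120)&(z>lo)&(z<hi)&(w[...,0]>300)&(w[...,0]<620)&(w[...,1]<130)&(w[...,1]>-420)
            k,l,st,c=cv2.connectedComponentsWithStats(wh.astype(np.uint8))
            for i in range(1,k):
                if st[i,4]>20: print(n,'white',np.mean(w[l==i],0).round(1))
E
python3 -c "
from chk import *
chk()"
```

```text
[ 407.4 -142.9  244.2]
top amber [386. 286.  34.] [417. 309.  83.]
top amber [399. 210.  33.] [425. 235.  82.]
top white [534.4  15.4  79.8]
top white [ 525.1 -347.7   84.8]
side amber [397. 237.  22.] [428. 299.  93.]
side amber [385. 316.  22.] [415. 336.  80.]
side white [ 513.4 -340.8   83. ]
side white [ 407.8 -133.6   83.7]
```

Call:
drive_tool --deltas "0.01 0.04 -0.3 0;0 0 -0.4 0;0 0 -0.4 0;0 0 -0.4 0;0 0 -0.25 0;0 0 -0.12 0;0 0 0 0;0 0 0 0"

```text
t: 13.7
eef_pos: [409.4, -135.4, 57.0]
tcp_rot: [-3.14, -0.001, 1.426]
ft_force: [0.7, 0.0, 0.4]
opening: 1.002
grip_force: 0.0
```

Call:
drive_tool --deltas "0 0 0 0;0 0 0 0;0 0 0 0;0 0 0 0;0 0 0 0;0 0 0 0;0 0 0 0;0 0 0 0;0 0 0 0;0 0 0 0" --gripper 1

```text
t: 14.53
eef_pos: [409.6, -136.1, 57.2]
tcp_rot: [3.141, 0.0, 1.426]
ft_force: [0.1, 0.4, 3.8]
opening: 0.505
grip_force: 30.0
```

Call:
drive_tool --deltas "0 0 0.3 0;0 0 0.4 0;0 0 0.4 0;0 0 0.4 0;0.2 0.22 0 0;0.25 0.27 0 0;0.25 0.27 0 0;0.25 0.27 0 0;0.25 0.27 0 0;0.25 0.27 0 0"

```text
t: 15.37
eef_pos: [555.2, 22.7, 206.9]
tcp_rot: [-3.141, 0.0, 1.426]
ft_force: [-0.1, -0.8, -0.7]
opening: 0.509
grip_force: 30.0
```

Call:
drive_tool --deltas "0.15 0.165 0 0;0 0 -0.2 0;0 0 -0.3 0;0 0 0 0;0 0 0 0"

```text
t: 15.78
eef_pos: [568.8, 37.5, 156.2]
tcp_rot: [-3.138, 0.0, 1.426]
ft_force: [-0.2, -0.5, -2.1]
opening: 0.507
grip_force: 30.0
```

Call:
drive_tool --deltas "0.01 0 -0.2 0;0 0 -0.15 0;0 0 -0.1 0;0 0 -0.06 0;0 0 0 0;0 0 0 0"

```text
t: 16.28
eef_pos: [570.9, 37.4, 106.9]
tcp_rot: [3.141, -0.0, 1.426]
ft_force: [0.4, 0.0, -1.2]
opening: 0.504
grip_force: 30.0
```

Call:
drive_tool --deltas "-0.005 0 -0.03 0;0 0 -0.01 0;0 0 0 0;0 0 0 0"

```text
t: 16.62
eef_pos: [570.1, 37.5, 102.4]
tcp_rot: [3.141, -0.0, 1.426]
ft_force: [0.4, 0.4, -0.9]
opening: 0.506
grip_force: 30.0
```

Call:
drive_tool --deltas "0 0 0 0;0 0 0 0;0 0 0 0;0 0 0 0;0 0 0 0;0 0 0.2 0;0 0 0.3 0;0 0 0.4 0;0 0 0.4 0;0 0 0.2 0" --gripper 0

```text
t: 17.45
eef_pos: [570.8, 37.5, 256.8]
tcp_rot: [3.136, -0.001, 1.426]
ft_force: [-0.2, 0.1, 0.4]
opening: 0.998
grip_force: 0.0
```

```bash
python3 -c "
from chk import *
chk()
f=np.load('side_last.npz');save('side4.png',cv2.resize(f['im'][100:310,160:440],(800,600)))"
```

```text
[570.8  37.5 256.8]
top amber [387. 286.  33.] [418. 309.  88.]
top white [ 524.8 -348.    84.9]
side amber [396. 238.  23.] [427. 305.  94.]
side amber [386. 317.  22.] [414. 337.  77.]
side white [ 523.9 -339.7   84. ]
side white [562.8  50.7  85.1]
side white [568.6  39.6 128.8]
```

View pics/side4.png

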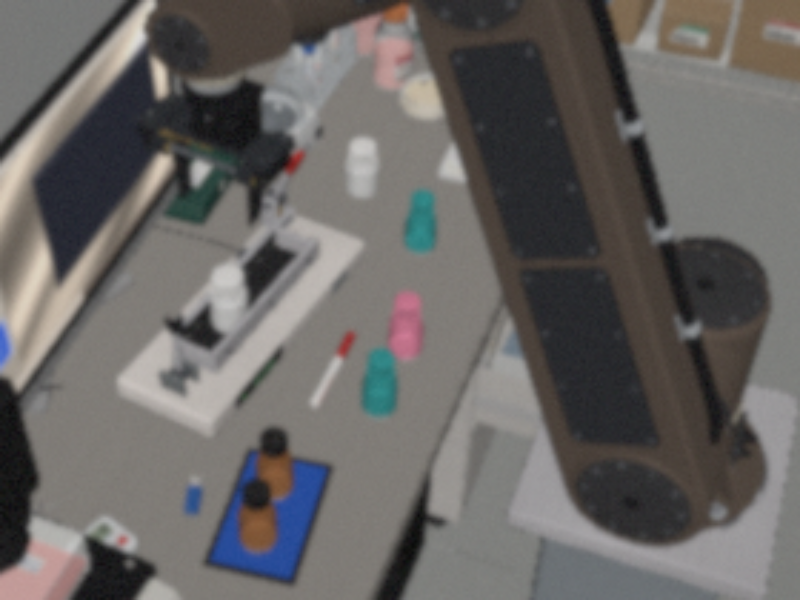

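Both ambers stand on the mat (crop 275,465 and 258,520), and the first white stands in the trough (228,300). Now the last white.

Call:
drive_tool --deltas "-0.04 -0.35 0 0;-0.05 -0.4 0 0;-0.05 -0.4 0 0;-0.05 -0.4 0 0;-0.05 -0.4 0 0;-0.05 -0.4 0 0;-0.05 -0.4 0 0;-0.05 -0.4 0 0;-0.05 -0.4 0 0;-0.03 -0.26 0 0"

```text
t: 18.38
eef_pos: [521.8, -346.7, 250.7]
tcp_rot: [-3.14, -0.0, 1.424]
ft_force: [0.1, 1.0, -0.2]
opening: 0.997
grip_force: 0.0
```

Call:
drive_tool --deltas "0 0 -0.3 0;0 0 -0.4 0;0 0 -0.2 0;0 0 0 0;0 0 0 0"

```text
t: 18.8
eef_pos: [522.7, -343.3, 161.0]
tcp_rot: [-3.139, -0.001, 1.426]
ft_force: [-0.0, 0.0, 0.1]
opening: 1.002
grip_force: 0.0
```

```bash
python3 -c "
from chk import *
chk()"
```

```text
[ 522.7 -343.3  161. ]
top amber [386. 286.  33.] [416. 308.  82.]
top amber [398. 210.  33.] [425. 234.  84.]
top white [576.6  37.6 128.5]
side amber [396. 236.  22.] [427. 300.  88.]
side amber [386. 315.  21.] [414. 336.  81.]
side white [ 524.9 -339.4   84.3]
side white [562.8  51.9  85.6]
side white [569.1  39.5 127.9]
```

Call:
drive_tool --deltas "0.015 0 -0.3 0;0 0 -0.4 0;0 0 -0.2 0;0 0 -0.12 0;0 0 0 0;0 0 0 0"

```text
t: 19.4
eef_pos: [525.2, -343.9, 61.5]
tcp_rot: [3.14, 0.001, 1.426]
ft_force: [-0.1, 0.4, 0.4]
opening: 1.0
grip_force: 0.0
```

Call:
drive_tool --deltas "0 0 0 0;0 0 0 0;0 0 0 0;0 0 0 0;0 0 0 0;0 0 0 0;0 0 0 0;0 0 0 0;0 0 0 0;0 0 0 0" --gripper 1

```text
t: 20.23
eef_pos: [524.6, -343.5, 60.2]
tcp_rot: [3.141, 0.0, 1.426]
ft_force: [0.1, 0.7, 1.7]
opening: 0.502
grip_force: 30.0
```

Call:
drive_tool --deltas "0 0 0.3 0;0 0 0.4 0;0 0 0.4 0;0 0 0.4 0;0 0 0.4 0;0 0 0.3 0;0 0.2 0 0;0.05 0.35 0 0;0.05 0.35 0 0;0.05 0.35 0 0"

```text
t: 21.07
eef_pos: [539.1, -217.3, 280.0]
tcp_rot: [-3.141, -0.0, 1.425]
ft_force: [0.9, -0.7, -2.0]
opening: 0.504
grip_force: 30.0
```

Call:
drive_tool --deltas "0.05 0.35 0 0;0.05 0.35 0 0;0.05 0.35 0 0;0.025 0.35 0 0;0 0.27 0 0;0 0 -0.2 0;0 0 -0.4 0;0 0 -0.4 0;0 0 -0.2 0;0 0 0 0"

```text
t: 21.9
eef_pos: [554.9, -51.0, 155.9]
tcp_rot: [-3.134, -0.0, 1.426]
ft_force: [-0.1, 0.1, -1.8]
opening: 0.501
grip_force: 30.0
```

Call:
drive_tool --deltas "0 0 0 0;0 0 0 0"

```text
t: 22.07
eef_pos: [557.7, -51.7, 161.6]
tcp_rot: [3.14, 0.0, 1.426]
ft_force: [0.1, 0.5, -0.9]
opening: 0.502
grip_force: 30.0
```

Lower 57 mm.

Call:
drive_tool --deltas "0 0 -0.2 0;0 0 -0.15 0;0 0 -0.1 0;0 0 -0.07 0;0 0 -0.05 0;0 0 0 0;0 0 0 0;0 0 0 0"

```text
t: 22.73
eef_pos: [557.3, -51.6, 103.7]
tcp_rot: [3.141, 0.0, 1.426]
ft_force: [0.7, -0.2, -0.9]
opening: 0.506
grip_force: 30.0
```

Call:
drive_tool --deltas "0 0 0 0;0 0 0 0;0 0 0 0;0 0 0 0;0 0 0 0;0 0 0.2 0;0 0 0.3 0;0 0 0.4 0;0 0 0.4 0;0 0 0.2 0" --gripper 0

```text
t: 23.57
eef_pos: [557.8, -51.6, 257.7]
tcp_rot: [3.137, 0.0, 1.426]
ft_force: [-0.3, -1.0, 0.2]
opening: 0.996
grip_force: 0.0
```

Call:
drive_tool --deltas "0.1 -0.3 0 0;0.12 -0.35 0 0;0.1 -0.35 0 0;0.09 -0.27 0 0;0 0 0 0;0 0 0 0" --gripper 1

```text
t: 24.07
eef_pos: [597.9, -179.7, 252.6]
tcp_rot: [-3.141, -0.0, 1.424]
ft_force: [-0.6, 0.9, 0.0]
opening: 0.637
grip_force: 0.0
```

```bash
python3 -c "
from chk import *
chk()
f=np.load('side_last.npz');save('side5.png',cv2.resize(f['im'][130:270,180:340],(686,600)))
for n in ('top','side'):
  f=np.load(n+'_last.npz');w=f['w'];hsv=cv2.cvtColor(f['im'],cv2.COLOR_RGB2HSV)
  m=((hsv[...,0]<8)|(hsv[...,0]>172))&(hsv[...,1]>110)&(w[...,0]>450)&(w[...,0]<650)&(w[...,1]<-120)&(w[...,1]>-260)
  if m.sum(): print(n,m.sum(),w[m].mean(0).round(),w[m].min(0).round(),w[m].max(0).round())
"
```

```text
[ 597.9 -179.7  252.6]
top white [556.   27.8  87.5]
top white [538.6  45.   80.3]
top white [569.7  30.3 129. ]
side amber [397. 235.  20.] [427. 300.  89.]
side amber [386. 316.  21.] [415. 336.  79.]
side white [548.1 -36.6  86.2]
side white [558.9  57.6  84.2]
side white [556.2 -47.8 128.3]
side white [567.7  40.3 128.6]
side 17 [ 557. -162.  174.] [ 550. -171.  154.] [ 567. -156.  187.]
```

View pics/side5.png

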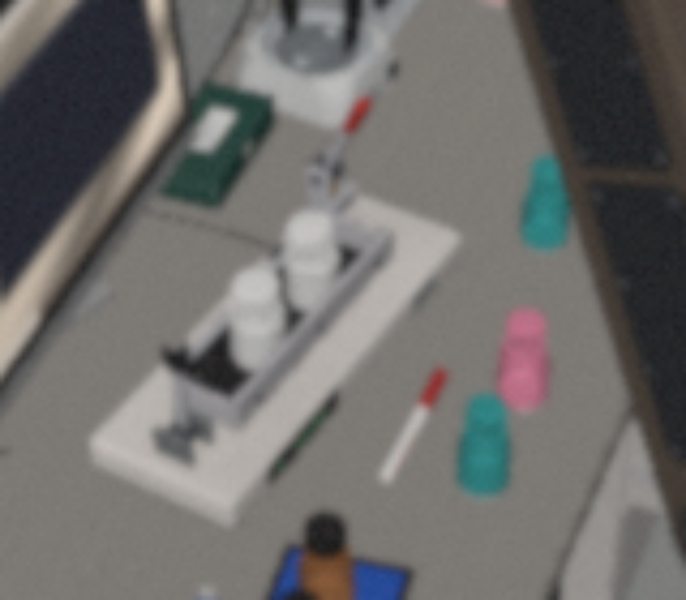

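Both whites stand upright in the trough (255,310 and 310,250), and the red grip is up at (358,112). Descending behind the lever.

Call:
drive_tool --deltas "0 0 0 0;0 0 0 0;0 0 0 0;0 0 0 0;0 0 0 0;0 0 0 0;0 0 -0.3 0;0 0 -0.3 0;0 0 -0.15 0;0 0 0 0" --gripper 1

```text
t: 25.0
eef_pos: [596.7, -178.0, 174.8]
tcp_rot: [-3.136, -0.001, 1.426]
ft_force: [0.1, -0.2, -0.5]
opening: 0.005
grip_force: 0.0
```

Call:
drive_tool --deltas "-0.06 0.01 0 0;-0.06 0.01 0 0;-0.04 0.005 0 0;-0.04 0.005 -0.01 0;-0.04 0.005 -0.02 0;0 0 0 0"

```text
t: 25.5
eef_pos: [574.1, -175.2, 176.1]
tcp_rot: [3.139, 0.001, 1.426]
ft_force: [3.1, -0.1, 5.4]
opening: 0.009
grip_force: 2.5
```

Call:
drive_tool --deltas "-0.06 0.01 -0.04 0;-0.06 0.01 -0.04 0;-0.06 0.01 -0.05 0;-0.05 0.005 -0.05 0;0 0 0 0"

```text
t: 25.92
eef_pos: [550.6, -171.6, 157.2]
tcp_rot: [3.141, 0.0, 1.426]
ft_force: [0.1, -0.9, 4.1]
opening: 0.002
grip_force: 1.9
```

Call:
drive_tool --deltas "-0.06 0.01 -0.06 0;-0.05 0.01 -0.08 0;-0.04 0.005 -0.08 0;-0.03 0.005 -0.08 0;-0.02 0 -0.08 0;-0.02 0 -0.08 0;0 0 -0.06 0;0 0 0 0;0 0 0 0"

```text
t: 26.67
eef_pos: [528.6, -168.5, 108.1]
tcp_rot: [3.141, 0.001, 1.426]
ft_force: [-15.1, 4.9, 46.4]
opening: 0.005
grip_force: 22.9
```

Call:
drive_tool --deltas "0 0 0.15 0;0 0 0.3 0;0 0 0.4 0;0 0 0.4 0;0 0 0 0"

```text
t: 27.08
eef_pos: [531.2, -169.4, 236.5]
tcp_rot: [3.132, 0.003, 1.426]
ft_force: [-0.9, -0.1, 0.3]
opening: 0.006
grip_force: 0.0
```

```bash
python3 -c "
from chk import *
chk()
f=np.load('side_last.npz');save('side6.png',cv2.resize(f['im'][130:270,180:340],(686,600)))
for n in ('top','side'):
  f=np.load(n+'_last.npz');w=f['w'];hsv=cv2.cvtColor(f['im'],cv2.COLOR_RGB2HSV)
  m=((hsv[...,0]<8)|(hsv[...,0]>172))&(hsv[...,1]>110)&(w[...,0]>450)&(w[...,0]<650)&(w[...,1]<-120)&(w[...,1]>-260)
  if m.sum(): print(n,m.sum(),w[m].mean(0).round(),w[m].min(0).round(),w[m].max(0).round())
"
```

```text
[ 531.2 -169.4  236.5]
top white [549.5  29.2  87. ]
top white [541.2  66.9  80.2]
top white [567.2  30.4 128.8]
top white [556.7 -52.8 128.7]
side amber [ 492. -170.   83.] [ 525. -152.   96.]
side amber [396. 237.  23.] [427. 300.  89.]
side amber [386. 315.  20.] [415. 336.  76.]
side white [ 565.2 -166.9   86.4]
side white [541.9 -35.8  85.1]
side white [554.   50.1  84.7]
side white [554.2 -46.7 128.5]
side white [566.2  38.9 127.6]
side 31 [ 509. -159.   91.] [ 491. -170.   83.] [ 527. -151.   98.]
```

View pics/side6.png

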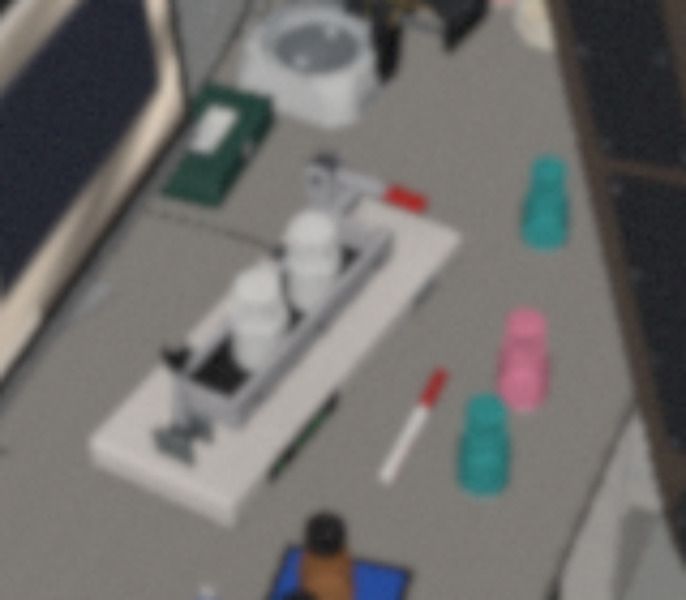

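The lever lies flat and closed (red grip at 405,198), with the whites still upright. Checking the monitor clearance and knob position.

```bash
python3 -c "
from h import *
for n in ('top0','side0','side_last'):
  w=np.load(n+'.npz')['w'];x,y,z=w[...,0],w[...,1],w[...,2]
  for lo in range(120,420,50):
    m=(y>20)&(y<260)&(x>600)&(x<1000)&(z>lo)&(z<lo+50)
    if m.sum()>5: print(n,lo,m.sum(),np.percentile(x[m],[1,50]).round())
  m=(abs(x-581)<40)&(abs(y-157)<40)&(z>135)&(z<175)
  print(n,'knob',m.sum(),w[m].mean(0).round(),w[m].min(0).round(),w[m].max(0).round())
"
```

```text
top0 120 523 [713. 725.]
top0 170 537 [721. 728.]
top0 220 1008 [725. 735.]
top0 270 1299 [728. 741.]
top0 320 1456 [731. 744.]
top0 370 1839 [732. 749.]
top0 knob 27 [578. 152. 154.] [572. 143. 143.] [590. 163. 165.]
side0 120 457 [714. 724.]
side0 170 451 [720. 728.]
side0 220 474 [723. 731.]
side0 270 680 [727. 735.]
side0 320 1118 [730. 837.]
side0 370 1234 [731. 796.]
side0 knob 33 [578. 166. 153.] [571. 156. 135.] [588. 173. 165.]
side_last 120 474 [712. 724.]
side_last 170 452 [721. 728.]
side_last 220 483 [724. 730.]
side_last 270 679 [727. 736.]
side_last 320 1111 [730. 837.]
side_last 370 1229 [731. 753.]
side_last knob 33 [578. 167. 154.] [569. 157. 135.] [588. 173. 168.]
```

Call:
drive_tool --deltas "0 0.25 0 0.038;0 0.25 0 0.039;0 0.25 0 0.039;0 0.25 0 0.039;0 0.25 0 0.039;0 0.25 0 0.039;0 0.25 0 0.039;0 0.25 0 0.039;0.1 0.25 0 0.039;0.1 0.25 0 0.039"

```text
t: 28.02
eef_pos: [548.5, 82.8, 228.2]
tcp_rot: [-3.14, -0.003, 2.654]
ft_force: [-0.6, -0.7, 0.7]
opening: 0.002
grip_force: 0.0
```

Call:
drive_tool --deltas "0.2 0.25 0 0.039;0.2 0.25 0 0.039;0.26 0.21 0 0.033;0 0 0 0;0 0 0 0;0 0 0 0"

```text
t: 28.52
eef_pos: [614.2, 152.3, 228.1]
tcp_rot: [-3.141, -0.003, 2.996]
ft_force: [-0.4, 0.3, -0.3]
opening: -0.0
grip_force: 0.0
```

Call:
drive_tool --deltas "0 0 -0.25 0;0 0 -0.3 0;0 0 -0.16 0;0 0 0 0;0 0 0 0"

```text
t: 28.93
eef_pos: [614.4, 151.7, 158.8]
tcp_rot: [-3.141, -0.002, 2.995]
ft_force: [0.6, 0.8, 0.2]
opening: 0.005
grip_force: 0.0
```

Call:
drive_tool --deltas "-0.06 0.01 0 0;-0.06 0.01 0 0;-0.07 0.01 0.01 0;-0.07 0.01 0.01 0;-0.07 0.01 0.01 0;-0.07 0.01 0 0;-0.06 0.01 0 0;0 0 0 0"

```text
t: 29.6
eef_pos: [568.1, 159.8, 162.6]
tcp_rot: [3.141, 0.0, 2.997]
ft_force: [4.2, -0.3, 1.8]
opening: 0.008
grip_force: 1.9
```

Call:
drive_tool --deltas "-0.07 0.01 -0.02 0;-0.07 0.01 -0.03 0;-0.07 0.01 -0.04 0;-0.06 0.01 -0.05 0;-0.05 0.005 -0.05 0;-0.03 0.005 -0.02 0;0 0 0 0;0 0 0 0"

```text
t: 30.27
eef_pos: [536.9, 164.4, 143.9]
tcp_rot: [3.14, 0.009, 2.997]
ft_force: [9.0, -4.8, 23.4]
opening: 0.005
grip_force: 11.8
```

At the stop (about 25 N). Retracing so the lever springs back.

Call:
drive_tool --deltas "0.03 -0.005 0.02 0;0.07 -0.01 0.05 0;0.1 -0.01 0.06 0;0.15 -0.02 0.05 0;0.15 -0.02 0 0;0.15 -0.02 0 0;0.15 -0.02 0 0;0 0 0.3 0;0 0 0.4 0;0 0 0.2 0"

```text
t: 31.1
eef_pos: [613.8, 154.2, 251.7]
tcp_rot: [3.141, -0.0, 2.997]
ft_force: [0.1, -0.3, 2.1]
opening: 0.007
grip_force: 0.0
```

Call:
drive_tool --deltas "0 0 0 0;0 0 0 0;0 0 0 0"

```text
t: 31.35
eef_pos: [612.9, 154.1, 247.6]
tcp_rot: [-3.141, -0.003, 2.997]
ft_force: [0.6, 0.1, -0.3]
opening: 0.002
grip_force: 0.0
```

```bash
python3 -c "
from chk import *
chk()
f=np.load('side_last.npz');save('side7.png',cv2.resize(f['im'][120:310,160:400],(758,600)))
for n in ('top_last','side_last'):
  w=np.load(n+'.npz')['w'];x,y,z=w[...,0],w[...,1],w[...,2]
  m=(abs(x-560)<60)&(abs(y-157)<40)&(z>135)&(z<175)
  print(n,'knob',m.sum(),w[m].mean(0).round(),w[m].min(0).round(),w[m].max(0).round())
"
```

```text
[612.9 154.1 247.6]
top amber [ 493. -175.   83.] [ 528. -159.   95.]
top white [ 559.8 -174.2   87.9]
top white [545.4  30.2  85.3]
top white [534.7 -54.4  84.8]
top white [567.1  30.2 128.8]
top white [555.3 -56.5 128.7]
side amber [ 492. -170.   83.] [ 527. -151.   96.]
side amber [397. 237.  22.] [427. 299.  87.]
side amber [386. 315.  19.] [415. 337.  78.]
side white [ 558.5 -168.3   86.9]
side white [545.3 -37.2  85.2]
side white [559.   50.9  86.4]
side white [554.  -47.  127.8]
side white [566.4  39.2 127.9]<string>:8: RuntimeWarning: Mean of empty slice.
  ret = um.true_divide(
Traceback (most recent call last):
ValueError: zero-size array to reduction operation minimum which has no identity
```

View pics/side7.png

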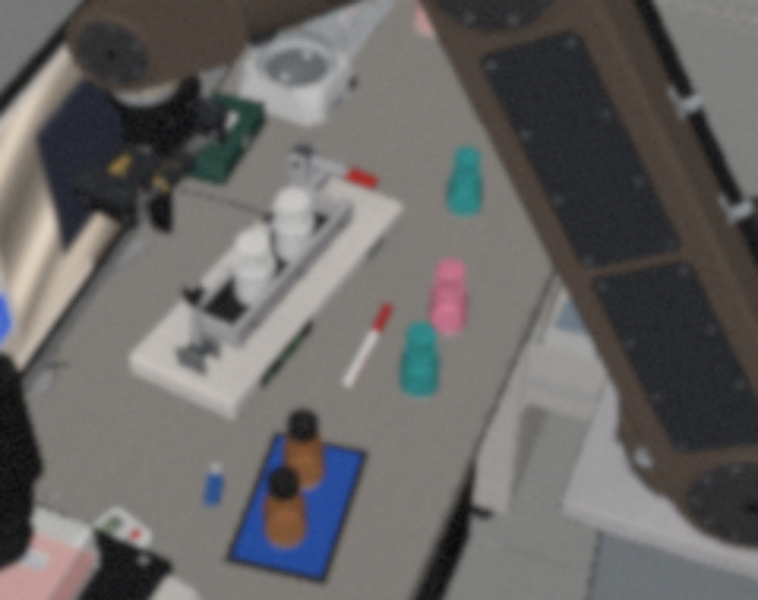

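```bash
python3 -c "
from h import *
w=np.load('side_last.npz')['w'];x,y,z=w[...,0],w[...,1],w[...,2]
m=(abs(x-560)<60)&(abs(y-157)<40)&(z>135)&(z<175)
print(m.sum(),w[m].mean(0).round(),w[m].min(0).round(),w[m].max(0).round())
k=w[m].mean(0)
if abs(k[0]-578)<5: print(env.job_done())
"
```

```text
33 [578. 167. 154.] [570. 159. 135.] [588. 172. 167.]
the job is handed in; nothing more can be done
None
```

The job is handed in: both amber bottles stand on the mat, both white bottles in the trough (only two were present), the cam lever is closed, and the start lever was pulled to its stop and is back up; the judging result was not shown.

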